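# Close up the oil chest

### The job

The soap class is over and daylight spoils the oils: close up the wooden oil chest with your fingertips, pushing both drawers fully home and swinging the lid right down shut. Do not slam any of them, and leave the bottles and tins in the chest and the steel mug and clear jug on the table where they are: nothing is to be picked up or knocked over.

Things in the scene. Friction and masses are not known exactly. Their poses are not given: they have to be found in the camera images.
- chest: Brown wooden oil chest, fixed: 190 mm deep (its x), 280 mm wide (its y), 132 mm high without lid. Origin: centre of the underside, z up. Its front (two pale drawers side by side) looks along its -x. The open bay above holds amber bottles in a plywood grid (four loose, listed below; the rest sit tight); over the drawers the bay's front wall, face at chest x = -95 mm, rises from 56 to 132 mm.
- drawer_a (a joint): Slide of the drawer on the chest's +y side. Reads 0 fully home and grows to at most 0.12 m as it is pulled out. It runs along the chest's own x axis (out is chest -x), slides with about 1.2 N of friction and stays where it is left, at either end too; there is no catch. 
- drawer_b (a joint): Slide of the drawer on the chest's -y side. Reads 0 fully home and grows to at most 0.12 m as it is pulled out. It runs along the chest's own x axis (out is chest -x), slides with about 1.2 N of friction and stays where it is left, at either end too; there is no catch. 
- drawer_a_face (a point): Middle of the outer face of drawer a's front, 25 mm above the table. The front is a pale wooden board 130 mm wide (chest y), 45 mm high (from 8.5 to 53.5 mm above the table) and 12 mm thick, with a finger notch 36 mm wide and 12 mm deep in the middle of its top edge and no knob. When the drawer is home its face stands 12 mm in front of the bay's front wall (at chest x = -107 mm, chest y = +66.5 mm). The point's axes are the chest's.
- drawer_b_face (a point): The same point on drawer b's front (home: chest x = -107 mm, chest y = -66.5 mm).
- lid (a joint): Hinge of the lid: 0 shut (level on the chest), pi/2 upright, at most 1.85 rad (leaning back a little). A stiff friction hinge (0.5 N m): the lid (0.4 kg) stays where it is left at any angle and must be pushed down all the way; no catch.
- lid_hinge (a point): Middle of the lid's hinge line: chest x = +95 mm, 132 mm above the table; the line runs along the chest's y. The lid is a plain board 198 mm from the hinge line to its free edge, 286 mm wide, 12 mm thick; its inner face lies on the hinge line's plane, its outer face 12 mm from it. The point's axes turn with the lid: its -x points to the free edge, its z out of the outer face.
- lid_edge (a point): Middle of the lid's free edge, on the outer (upper when shut) face; turns with the lid, axes as lid_hinge. Shut: chest x = -103 mm, 144 mm above the table.
- oil1: Small amber glass bottle with black cap and white label, 27 mm across, 62 mm high, 35 g, standing loose in a cell of the chest's bottle grid (8 mm below the shut lid). Origin: centre of its underside, z up.
- oil2: Small amber glass bottle with black cap and white label, 27 mm across, 62 mm high, 35 g, standing loose in a cell of the chest's bottle grid (8 mm below the shut lid). Origin: centre of its underside, z up.
- oil3: Small amber glass bottle with black cap and white label, 27 mm across, 62 mm high, 35 g, standing loose in a cell of the chest's bottle grid (8 mm below the shut lid). Origin: centre of its underside, z up.
- oil4: Small amber glass bottle with black cap and white label, 27 mm across, 62 mm high, 35 g, standing loose in a cell of the chest's bottle grid (8 mm below the shut lid). Origin: centre of its underside, z up.
- tin_a: Flat round aluminium balm tin, 44 mm across, 19 mm high, 35 g, lying loose on the floor of drawer a and riding in with it. Origin: centre of its underside.
- tin_b: The same kind of tin in drawer b.
- mug: Empty steel mug standing on the table, 84 mm across, 85 mm high, with a handle at its +y, 0.2 kg. Origin: centre of its underside, z up.
- jug: Clear plastic measuring jug standing on the table, 104 mm across, 120 mm high, with a handle at its +y, 0.15 kg. Origin: centre of its underside, z up.
Not all that is in view belongs to the job. Leave any blue look-alike of the mug alone.

How it is judged (in metres and radians):
At the end, for the whole second after the job is handed in: Both drawers are home to within 4 mm, the lid is shut to within 0.035 rad (7 mm at its free edge), the four bottles still stand in their cells (within 20 mm), each tin lies in its closed drawer, and the mug and jug stand upright within 20 mm of where they were (value of joint each of drawer_a, drawer_b below 0.004 m and value of joint lid below 0.035 rad and distance of each of oil1, oil2, oil3, oil4, mug, jug from where it was at the start of the episode below 0.02 m and angle between each of oil1, oil2, oil3, oil4's own z axis and vertical below 0.3 rad and height (world z) of each of tin_a, tin_b below 0.03 m and x of tin_a in the frame of chest between -0.095 and 0.075 m and x of tin_b in the frame of chest between -0.095 and 0.075 m and angle between each of mug, jug's own z axis and vertical below 0.1 rad); the robot touches nothing.
It fails at once if the chest is pushed with the arm or the gripper's body instead of the fingers (over 8 N) (contact force between the arm and chest above 8 N).
It fails at once if the lid (faster than 2.5 rad/s) or a drawer (faster than 0.5 m/s) is slammed (velocity of joint lid below -2.5 rad/s or velocity of joint any of drawer_a, drawer_b below -0.5 m/s).
It fails at once if a bottle is lifted, tipped or moved out of its place (distance of any of oil1, oil2, oil3, oil4 from where it was at the start of the episode above 0.025 m or angle between any of oil1, oil2, oil3, oil4's own z axis and vertical above 0.5 rad).
It fails at once if a tin is lifted out of its drawer (height (world z) of any of tin_a, tin_b above 0.045 m).
It fails at once if the mug or the jug is lifted, shoved or tipped (distance of any of mug, jug from where it was at the start of the episode above 0.03 m or angle between any of mug, jug's own z axis and vertical above 0.3 rad).
It also fails if it takes over 64 s, if anything falls off the work surface, if the arm or the gripper's body presses on something with over 40 N, if the wrist force passes 120 N, or if a joint passes its speed limit or range.

### The arm

A 7-joint arm with a two-finger parallel gripper is mounted at the origin on the work surface. World frame = base frame: x ahead of the robot, y to its left, z up, the work surface at z = 0. Lengths are in m, angles in degrees, forces in N, time in s.
With the tool pointing down it reaches from about 0.35 to 0.775 m from the base axis. Payload 3.1 kg.
Tool frame: the origin (TCP) lies on the centre line of the jaws, within the pads' length; the fingertips stand 17 mm ahead of it and the grasp point (between the pads) lies 2 mm behind it (robot.tip_reach is the distance from the TCP to the fingertips, in m); z points along the fingers, y is the direction in which the jaws open and shut (so a half turn about z gives the same grasp; the last joint's range is limited). The gripper opens to 85 mm and grips with 20 to 120 N. Pads are 22 mm wide; open, the fingers measure 114 mm over their backs; the gripper's body (76 mm by 85 mm) begins 54 mm behind the grasp point. The pads swing forward as they close: fully open they stand 13 mm farther back than shut.
Start: joints at [-2.389, 17.813, 0.802, 86.603, -0.252, 75.585, -1.558], TCP at [0.55, 0, 0.212] pointing down, gripper open.
Joint ranges: [-154.91, 154.91], [-16.99, 109.72], [-72.82, 74.43], [7.12, 147.25], [-82.49, 262.49], [11.32, 116.49], [-174.64, 174.64]. Speed limits (degrees/s): [159.86, 159.86, 180, 180, 180, 180, 180].

### API

Orientations are given as [roll, pitch, yaw] about the fixed x, y, z axes, in that order (R = Rz(yaw) Ry(pitch) Rx(roll)).
In Python, from station import robot, fingers, vision, workorder, recognise gives the robot as it stands. Calls block until the motion is done:
- robot.move_to(position, orientation): joint-space move of the TCP to a pose.
- robot.line_to(position, orientation=None, velocity=0.15, f_stop=None): straight line of the TCP; orientation=None keeps the orientation; velocity is the mean speed in m/s. With f_stop (N) it stops when the force on the tool has changed by that much, and returns True; else False.
- robot.move_j(angles): joint-space move.
- fingers.gripper_to(opening, force=None): opening from 0.0 (shut) to 1.0 (fully open); force is the grip in N (None keeps the last); returns when the fingers have stopped.
- robot.pause(seconds).
- robot.inverse_kinematics(position, orientation): joint angles nearest the present ones, or None.
- vision.grab_frame(name): name is "scene" or "side" or "wrist"; returns the picture (420x560x3 uint8, red, green, blue); there is no depth.
- vision.calibration(name): a dict with "mtx" (3x3 intrinsics, pixels), "k1" (the pictures are not rectified: a ray, as slopes to the right and down, at radius r is drawn at 1 + k1 r^2 times it, then the intrinsics apply), "extrinsics" (4x4, takes a point from world to camera coordinates); the wrist camera has in their place "T_tool_cam" (4x4, takes a point from camera to tool coordinates, whose origin is the TCP and whose axes are the flange's). Camera axes: x right, y up, looking along -z (the intrinsics and any distortion apply to the point x, -y, -z); pixel columns grow to the right and rows downward; lengths in m; the calibration is good to about 2 mm. A picture is of the moment at which its call begins: read the wrist's pose just before it. calibration takes no time and is no camera call.
A pose or a line that the arm cannot do raises robot.PlanningError and nothing moves.
- workorder.close_job(): hands the job in, once; it reports no verdict.
Trained networks look in the newest picture that a camera, given by its name, has taken for a name from the list of things; names that differ only in an ending like _2 or _b are one class to them, and where a whole thing is asked for, a point or a joint stands for the part that bears it (a point fixed in the world has none). Each returns a list of dicts, best first, with "p" (0 to 1); they miss things now and then, are a little off and sometimes report something else, mostly with a low value. They report only what shows in the picture. A call takes as long as a camera call. They do not tell look-alikes from the thing itself.
- recognise(label, camera): "rect" ([centre column, centre row, width, height] in pixels, round what is visible of it).
Readings, each from a call of its own:
- robot.current_time_s(): time.
- robot.current_joint_positions(): joint angles.
- robot.current_dq(): joint speeds.
- robot.current_joint_torque(): joint torques, N m.
- robot.current_tool_pos(): TCP position.
- robot.current_eef_rot(): TCP orientation.
- robot.current_contact_force(): force on the tool from outside, world axes, zero at the start.
- robot.current_torque(): the same for the moment, N m.
- robot.current_finger_gap(): opening from 0.0 (shut) to 1.0 (fully open).
Only numpy, scipy, OpenCV 4.12 (cv2) and the standard library are available. Lean on these libraries where they do the work, as an engineer would, in place of code of your own. Each camera call takes 0.05 s, during which the arm holds its last target.

## Working session

There is one attempt and no reset: what is moved stays moved. The work goes in short steps, each a Python script; the robot and the scene stay as the last script left them, time stands still between calls to the robot, and variables do not carry over. Pictures are saved under pics/ and viewed, and the job is handed in when it is done.

```bash
mkdir -p pics; ls
cat > h.py <<'E'
import numpy as np, cv2
from station import robot, fingers, vision, workorder, recognise
def grab(cam,name):
    im=vision.grab_frame(cam); cv2.imwrite('pics/'+name,cv2.resize(im[:,:,::-1],(800,600),interpolation=cv2.INTER_CUBIC)); return im
E
python3 - <<'E'
from h import *
print(robot.current_time_s())
for c in('scene','side','wrist'):
    grab(c,c+'0.png'); print(c,vision.calibration(c))
    for l in ('drawer_a_face','lid','chest','mug','jug','tin_a','oil1'):
        print(l,[(np.round(d['rect']).astype(int).tolist(),round(d['p'],2)) for d in recognise(l,c)])
print(robot.current_time_s())
E
```

```text
pics
0.0
scene {'mtx': array([[500.6628792 ,   0.        , 279.90872343],
       [  0.        , 500.6628792 , 198.83095124],
       [  0.        ,   0.        ,   1.        ]]), 'k1': -0.04564626749262975, 'extrinsics': array([[ 0.28965555,  0.95710011, -0.00768373, -0.05919583],
       [-0.90673144,  0.27696505,  0.31800702,  0.40939847],
       [ 0.30649268, -0.08514542,  0.94805722, -1.48894375],
       [ 0.        ,  0.        ,  0.        ,  1.        ]])}
drawer_a_face [([304, 218, 24, 53], 0.68)]
lid [([414, 224, 36, 148], 0.98)]
chest [([354, 225, 150, 160], 0.87)]
mug [([119, 167, 44, 44], 0.86), ([140, 216, 39, 43], 0.58)]
jug [([183, 320, 55, 49], 0.7)]
tin_a [([415, 224, 28, 145], 0.61), ([355, 226, 151, 159], 0.59), ([312, 265, 9, 23], 0.47)]
oil1 [([381, 213, 13, 12], 0.67), ([330, 264, 13, 16], 0.55), ([365, 249, 14, 11], 0.5), ([348, 213, 13, 11], 0.4)]
side {'mtx': array([[412.61524328,   0.        , 284.36581421],
       [  0.        , 412.61524328, 216.06249316],
       [  0.        ,   0.        ,   1.        ]]), 'k1': -0.03965380154886821, 'extrinsics': array([[
[... 808 characters left out ...]
array([[-4.88620001e-04,  9.56071896e-01,  2.93131867e-01,
         7.44143140e-02],
       [ 9.99999828e-01,  5.61892904e-04, -1.65761903e-04,
         1.65076394e-04],
       [-3.23189013e-04,  2.93131736e-01, -9.56072006e-01,
        -1.61826022e-01],
       [ 0.00000000e+00,  0.00000000e+00,  0.00000000e+00,
         1.00000000e+00]])}
drawer_a_face [([233, 223, 127, 74], 0.74), ([548, 5, 23, 11], 0.48)]
lid [([548, 7, 23, 10], 0.69)]
chest [([351, 152, 418, 303], 0.73), ([232, 224, 127, 71], 0.6)]
mug []
jug [([233, 223, 128, 72], 0.32)]
tin_a [([311, 8, 34, 16], 0.57)]
oil1 [([408, 208, 44, 41], 0.92), ([273, 106, 32, 36], 0.91), ([312, 9, 33, 15], 0.86), ([401, 93, 53, 37], 0.74)]
1.2
```

View pics/scene0.png

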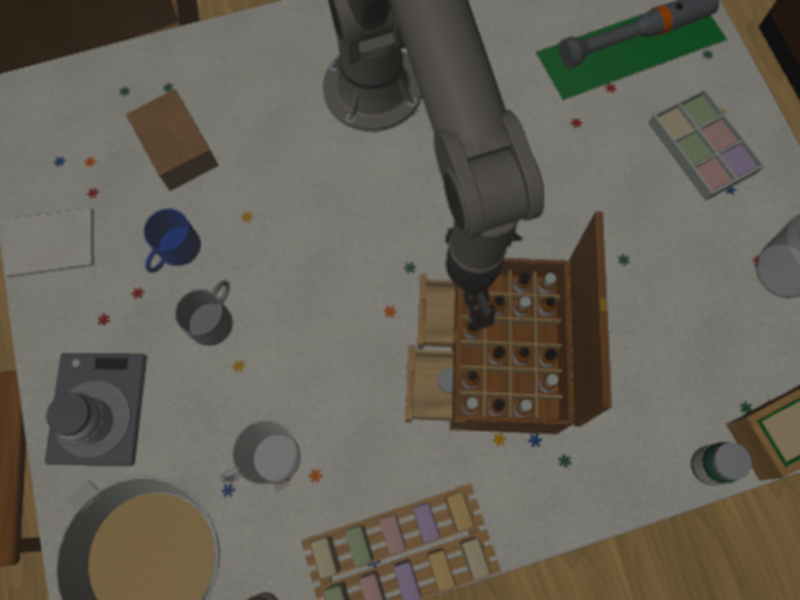

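View pics/side0.png

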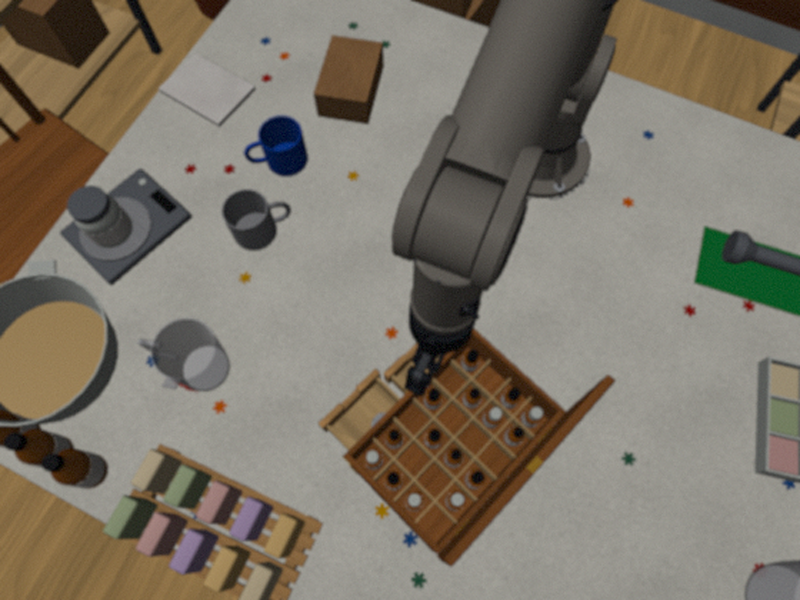

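View pics/wrist0.png

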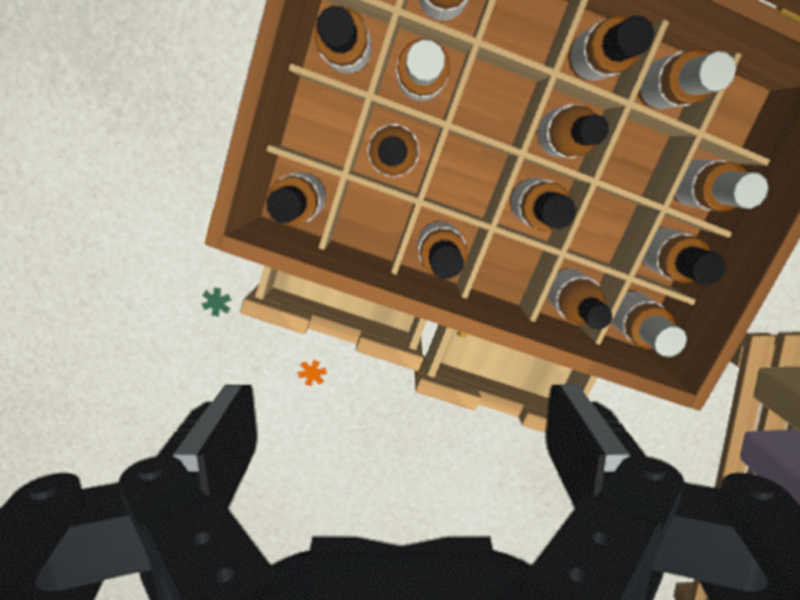

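The start pictures show the chest front facing roughly world -y, with two drawers partly out. In the scene picture (800 px scale), drawer a is at (435,310) and drawer b, which is further out, is at (430,383). The lid is about upright at (595,320). The steel mug is at (204,318), the blue look-alike at (172,238) and the jug at (265,453). I'll zoom in for corner points.

Run:
```python
from h import *
print(robot.current_eef_rot(),robot.current_tool_pos())
def crop(n,x0,y0,x1,y1,out):
    im=cv2.imread(f'pics/{n}0.png'); im=cv2.resize(im,(560,420),interpolation=cv2.INTER_AREA)
    im=vision.grab_frame(n)[:,:,::-1]
    c=im[y0:y1,x0:x1]; s=min(800/c.shape[1],600/c.shape[0]); 
    c=cv2.resize(c,None,fx=s,fy=s,interpolation=cv2.INTER_CUBIC)
    c=np.clip(c.astype(float)*1.4,0,255).astype(np.uint8)
    for x in range((x0//20+1)*20,x1,20):
        cv2.line(c,(int((x+.5-x0)*s),0),(int((x+.5-x0)*s),6),(0,0,255),1);cv2.putText(c,str(x),(int((x-x0)*s)-10,18),0,.4,(0,0,255),1)
    for y in range((y0//20+1)*20,y1,20):
        cv2.line(c,(0,int((y+.5-y0)*s)),(6,int((y+.5-y0)*s)),(0,0,255),1);cv2.putText(c,str(y),(8,int((y-y0)*s)+4),0,.4,(0,0,255),1)
    cv2.imwrite('pics/'+out,c); print(out,s)
crop('scene',270,140,440,310,'cs.png')
crop('side',215,225,435,400,'cd.png')
```

```text
[1.79999779e+02 4.22652884e-04 9.00067083e+01] [5.50025429e-01 4.78796563e-05 2.11584678e-01]
cs.png 3.5294117647058822
cd.png 3.4285714285714284
```

View pics/cs.png

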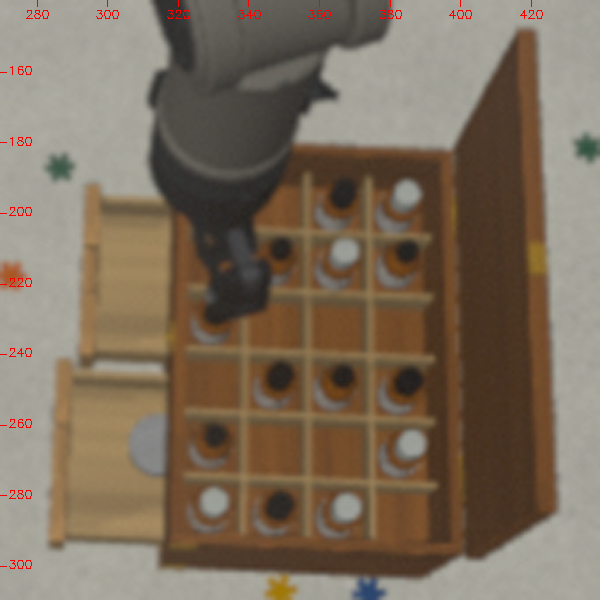

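View pics/cd.png

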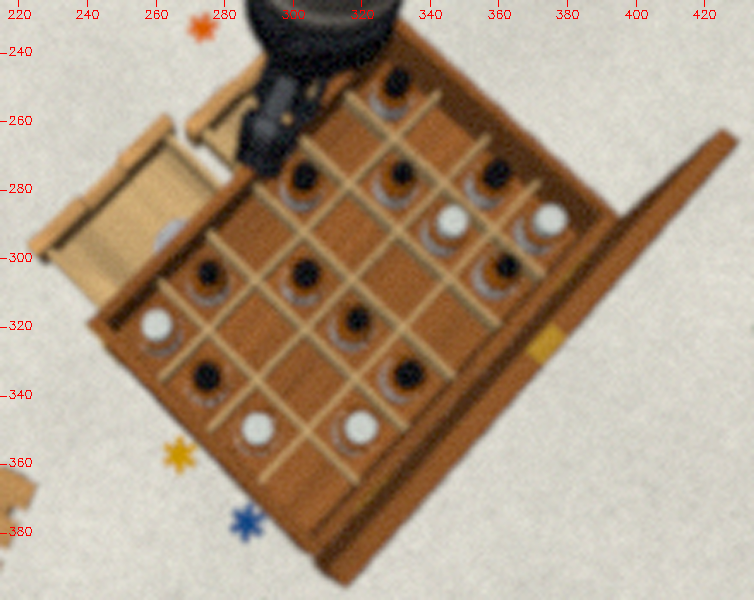

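```bash
cat > fit.py <<'E'
from h import *
from scipy.optimize import least_squares
from scipy.spatial.transform import Rotation as R
def ext(cam,pos=None,rpy=None):
    c=vision.calibration(cam)
    if cam!='wrist': return c,c['extrinsics']
    T=np.eye(4);T[:3,:3]=R.from_euler('xyz',rpy,degrees=True).as_matrix();T[:3,3]=pos
    return c,np.linalg.inv(T@c['T_tool_cam'])
def proj(ce,P):
    c,E=ce; q=E[:3,:3]@P+E[:3,3]; s=np.array([q[0],-q[1]])/-q[2]; s=s*(1+c['k1']*(s@s))
    return c['mtx'][:2,:2]@s+c['mtx'][:2,2]
def ray(ce,px):
    c,E=ce; d=np.linalg.solve(c['mtx'][:2,:2],np.array(px)-c['mtx'][:2,2]); s=d.copy()
    for _ in range(10): s=d/(1+c['k1']*(s@s))
    return -E[:3,:3].T@E[:3,3], E[:3,:3].T@np.array([s[0],-s[1],-1.])
def cpt(p,v):
    x,y,th=p[:3]; return np.array([x+np.cos(th)*v[0]-np.sin(th)*v[1], y+np.sin(th)*v[0]+np.cos(th)*v[1], v[2]])
def lidpt(p,r,yy,t):   # r from hinge, t thickness offset
    a=p[5]; return cpt(p,(.095-r*np.cos(a)+t*np.sin(a), yy, .132+r*np.sin(a)+t*np.cos(a)))
E
cat > run1.py <<'E'
from fit import *
W0=((.55,0,.2116),(180,0,90))
A=lambda y:(lambda p:cpt(p,(-.107-p[3],y,.0535)))
B=lambda y:(lambda p:cpt(p,(-.107-p[4],y,.0535)))
C=lambda x,y:(lambda p:cpt(p,(x,y,.132)))
L=lambda y,t:(lambda p:lidpt(p,.198,y,t))
D=[('scene',C(-.095,-.14),316.8,294.4),('scene',C(.095,-.14),400.3,294.4),('scene',C(.095,.14),398.9,182.5),
('scene',A(.1315),294.7,192.4),('scene',A(.0015),292.7,242),('scene',B(-.0015),286.2,242.6),('scene',B(-.1315),284.2,293.9),
('scene',L(.143,0),417.3,148.5),('scene',L(.143,.012),421.6,148.5),('scene',L(-.143,.012),427.5,283.9),
('side',C(-.095,-.14),241.2,318.9),('side',C(.095,.14),394.4,286.8),
('side',L(.143,.012),430.2,266.4),('side',L(.143,0),425.6,262.9),('side',L(-.143,.012),315.6,395.6),
('side',B(-.1315),223.8,296.5),('side',B(-.0015),263.1,259.1),('side',A(.0015),270.4,262.9),
('wrist',C(-.095,.14),144.2,170.1),('wrist',C(-.095,-.14),490,285.6),('wrist',A(.1315),170,215),('wrist',A(.0015),292.6,257.6),('wrist',B(-.0015),291.9,273)]
ce={'scene':ext('scene'),'side':ext('side'),'wrist':ext('wrist',*W0)}
f=lambda p:np.concatenate([proj(ce[c],g(p))-(u,v) for c,g,u,v in D])
r=least_squares(f,[.55,.2,1.3,.05,.07,1.6],loss='soft_l1')
print(r.x.round(4),np.degrees(r.x[2]))
for d,e in zip(D,f(r.x).reshape(-1,2)): print(d[0],d[2:],e.round(1))
np.save('p.npy',r.x)
for n,px,h in(('mug',(140,216),.04),('jug',(183,320),.06),('blue',(119,167),.04)):
    o,d=ray(ce['scene'],px); print(n,(o+d*(h-o[2])/d[2]).round(3))
for n,px,h in(('mug',(176,152),.04),('jug',(128,248),.06)):
    o,d=ray(ce['side'],px); print(n,(o+d*(h-o[2])/d[2]).round(3))
E
python3 run1.py
```

```text
[0.6169 0.071  1.2311 0.0481 0.0649 1.5442] 70.53400460488925
scene (316.8, 294.4) [ 0.5 -0.3]
scene (400.3, 294.4) [0.4 3.2]
scene (398.9, 182.5) [-1.5 -0.1]
scene (294.7, 192.4) [-0.1 -0.3]
scene (292.7, 242) [ 0.  -1.2]
scene (286.2, 242.6) [-0.2 -0.9]
scene (284.2, 293.9) [-0.5 -0.3]
scene (417.3, 148.5) [-2.1 -0.8]
scene (421.6, 148.5) [-0.6 -0.7]
scene (427.5, 283.9) [-0.1  1.8]
side (241.2, 318.9) [-1.7  1.2]
side (394.4, 286.8) [1.8 1.8]
side (430.2, 266.4) [1.  0.6]
side (425.6, 262.9) [-0.  -0.7]
side (315.6, 395.6) [-0.1  2.9]
side (223.8, 296.5) [-1.4  1.1]
side (263.1, 259.1) [-0.2 -0.4]
side (270.4, 262.9) [-1.7 -0.2]
wrist (144.2, 170.1) [-1.5  0. ]
wrist (490, 285.6) [1.8 1.3]
wrist (170, 215) [-2.2  0.4]
wrist (292.6, 257.6) [ 1.6 -1.1]
wrist (291.9, 273) [-0.7 -1.3]
mug [ 0.382 -0.434  0.04 ]
jug [ 0.675 -0.384  0.06 ]
blue [ 0.23 -0.46  0.04]
mug [ 0.394 -0.433  0.04 ]
jug [ 0.677 -0.393  0.06 ]
```

```bash
cat >> fit.py <<'E'
p=np.load('p.npy')
def pose(v,t,tip,flip=0):
    """tip of tool at chest point v; tool tilted t deg from down towards chest +x (t<0: towards -x)"""
    t=np.radians(t); cx=np.array([np.cos(p[2]),np.sin(p[2]),0]); z=np.array([0,0,1.])
    d=cx*np.sin(t)-z*np.cos(t); tx=cx*np.cos(t)+z*np.sin(t)
    if flip: tx=-tx
    M=np.stack([tx,np.cross(d,tx),d],1)
    return cpt(p,v)-d*tip, R.from_matrix(M).as_euler('xyz',degrees=True)
E
python3 - <<'E'
from fit import *
fingers.gripper_to(0.0); print(robot.tip_reach)
tr=robot.tip_reach
def chk(n,v,t,f=0):
    q=robot.inverse_kinematics(*pose(v,t,tr,f)); print(n,v,t,f,pose(v,t,tr,f)[0].round(3),None if q is None else np.round(q,0))
for t in(35,45,55):
    for y,q in((.0665,p[3]),(-.0665,p[4])):
        chk('dr',(-.107-q-.04,y,.03),t); chk('home',(-.107,y,.03),t)
for f in(0,1):
  for t in(0,-15,-30):
    chk('lidapp',(.17,.19,.31),t,f); chk('beh',(.15,.06,.31),t,f); chk('mid',(-.03,.06,.28),t,f); chk('end',(-.08,.06,.144),t,f)
E
```

```text
0.017
dr (np.float64(-0.19508283433111628), 0.0665, 0.03) 35 0 [ 0.486 -0.1    0.044] [ 32.  29.   3. 108. -41.  61.  42.]
home (-0.107, 0.0665, 0.03) 35 0 [ 0.515 -0.017  0.044] [ 27.  27.  -2. 111. -43.  54.  35.]
dr (np.float64(-0.21193978801654603), -0.0665, 0.03) 35 0 [ 0.606 -0.16   0.044] [ 32.  41.   1.  85. -38.  68.  33.]
home (-0.107, -0.0665, 0.03) 35 0 [ 0.641 -0.061  0.044] [ 25.  39.  -2.  89. -39.  61.  26.]
dr (np.float64(-0.19508283433111628), 0.0665, 0.03) 45 0 [ 0.485 -0.102  0.042] [ 37.  35.   4. 106. -48.  68.  52.]
home (-0.107, 0.0665, 0.03) 45 0 [ 0.515 -0.019  0.042] [ 33.  33.  -3. 111. -51.  60.  47.]
dr (np.float64(-0.21193978801654603), -0.0665, 0.03) 45 0 [ 0.605 -0.162  0.042] [ 38.  46.  -0.  83. -44.  74.  40.]
home (-0.107, -0.0665, 0.03) 45 0 [ 0.64  -0.063  0.042] [ 31.  43.  -4.  89. -47.  66.  36.]
dr (np.float64(-0.19508283433111628), 0.0665, 0.03) 55 0 [ 0.485 -0.104  0.04 ] [ 42.  42.   4. 104. -52.  76.  59.]
home (-0.107, 0.0665, 0.03) 55 0 [ 0.514 -0.021  0.04 ] [ 38.  39.  -3. 109. -56.  67.  56.]
dr (np.float64(-0.21193978801654603), -0
[... 1427 characters left out ...]
44) 0 1 [0.534 0.016 0.161] [ 16.  20. -25.  93.   9.  69. 149.]
lidapp (0.17, 0.19, 0.31) -15 1 [0.496 0.299 0.326] [-22.  34. -33.  52.  24. 112. 114.]
beh (0.15, 0.06, 0.31) -15 1 [0.612 0.237 0.326] [-22.  43. -20.  34.  24. 116. 131.]
mid (-0.03, 0.06, 0.28) -15 1 [0.552 0.067 0.296] [  1.  26. -28.  68.  23. 100. 136.]
end (-0.08, 0.06, 0.144) -15 1 [0.535 0.02  0.16 ] [  6.  26. -27.  87.  23.  80. 135.]
lidapp (0.17, 0.19, 0.31) -30 1 [0.497 0.303 0.325] None
beh (0.15, 0.06, 0.31) -30 1 [0.613 0.24  0.325] None
mid (-0.03, 0.06, 0.28) -30 1 [0.553 0.071 0.295] [-19.  32.  -9.  61.  26. 108. 137.]
end (-0.08, 0.06, 0.144) -30 1 [0.537 0.024 0.159] [ -3.  34. -27.  80.  34.  93. 126.]
```

Run:
```python
from fit import *
tr=.017
def go(y,q,name):
    global f
    robot.move_to(*pose((-.107-q-.08,y,.14),45,tr))
    robot.line_to(pose((-.107-q-.03,y,.027),45,tr)[0],velocity=.15)
    s=robot.line_to(pose((-.107-q-.0,y,.027),45,tr)[0],velocity=.06,f_stop=8)
    s=robot.line_to(pose((-.107+.012,y,.027),45,tr)[0],velocity=.06,f_stop=8)
    P=robot.current_tool_pos(); h=pose((-.107,y,.027),45,tr)[0]
    cx=np.array([np.cos(p[2]),np.sin(p[2]),0])
    print(name,s,'past fitted home mm',((P-h)@cx*1e3).round(1),robot.current_contact_force(),robot.current_time_s())
    robot.line_to(pose((-.107-.08,y,.04),45,tr)[0],velocity=.2)
go(-.0665,p[4],'b'); 
robot.line_to(pose((-.107-.10,-.0665,.12),45,tr)[0],velocity=.2)
go(.0665,p[3],'a')
robot.line_to(pose((-.107-.10,.0665,.15),45,tr)[0],velocity=.2)
grab('scene','s1.png');grab('side','d1.png');grab('wrist','w1.png')
print(robot.current_time_s())
```

```text
b False past fitted home mm 11.2 [-0.35942115  0.37318128 -0.29352712] 6.075
a False past fitted home mm 11.3 [ 0.29480552 -0.8924257   0.78169183] 10.6333
12.1083
```

View pics/w1.png

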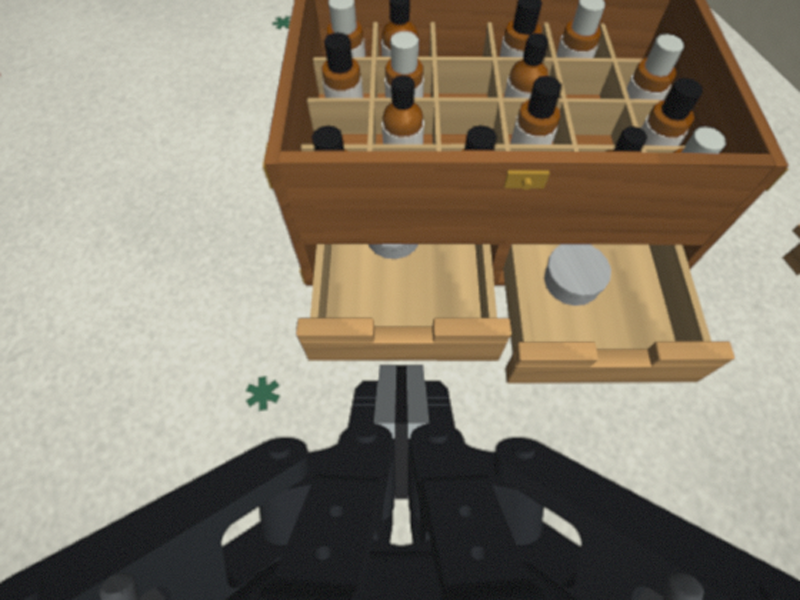

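View pics/s1.png

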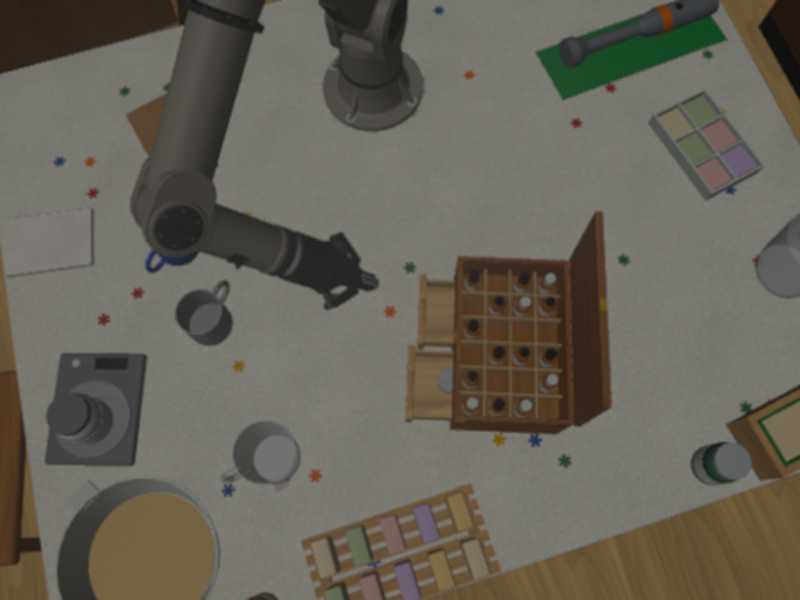

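View pics/d1.png

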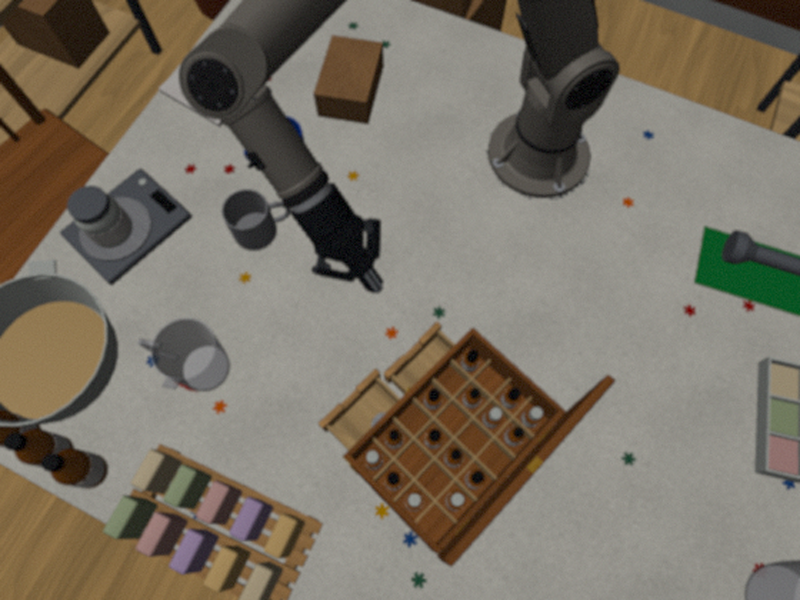

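Run:
```python
from fit import *
P=robot.current_tool_pos();r=robot.current_eef_rot();print(P,r)
print(pose((-.207,.0665,.15),45,.017))
M=R.from_euler('xyz',r,degrees=True).as_matrix(); tip=P+M[:,2]*.017; print('tip',tip)
for c in('scene','side'):
    ce=ext(c)
    print(c,[ (proj(ce,x)*800/560).round() for x in (tip,cpt(p,(-.107-p[3],.0665,.0415)),cpt(p,(-.107-p[4],-.0665,.0415)),cpt(p,(-.095,.14,.132)),np.zeros(3))])
ce=ext('wrist',P,r)
print('wrist',[ (proj(ce,x)*800/560).round() for x in (tip,cpt(p,(-.107-p[3],.0665,.0415)),cpt(p,(-.107-p[4],-.0665,.0415)),cpt(p,(-.095,.14,.132)))])
```

```text
[ 0.48044071 -0.11206571  0.16058572] [-179.71872456  -45.07510188   70.39367218]
(array([ 0.48125431, -0.11335504,  0.16202082]), array([180.       , -45.       ,  70.5340046]))
tip [ 0.48440098 -0.10069915  0.14858082]
scene [array([390., 290.]), array([419., 311.]), array([407., 383.]), array([457., 256.]), array([372.,  88.])]
side [array([390., 308.]), array([411., 351.]), array([348., 399.]), array([472., 328.]), array([538., 155.])]
wrist [array([400., 345.]), array([403., 335.]), array([620., 360.]), array([262., 160.])]
```

Run:
```python
from fit import *
P=robot.current_tool_pos();r=robot.current_eef_rot();print(robot.current_finger_gap())
M=R.from_euler('xyz',r,degrees=True).as_matrix()
for c in('scene','side','wrist'):
    ce=ext(c,P,r); print(c)
    for s in(-.03,-.02,-.01,0,.01,.017):
        print(s,[ (proj(ce,P+M@np.array([x,0,s]))*800/560).round() for x in (-.011,0,.011)])
im=cv2.imread('pics/s1.png')[220:340,300:460];im2=cv2.imread('pics/d1.png')[220:340,300:460]
cv2.imwrite('pics/t1.png',cv2.resize(np.hstack([im,im2]),(800,300),interpolation=cv2.INTER_CUBIC))
```

```text
-0.0010207299891206371
scene
-0.03 [array([365., 285.]), array([369., 283.]), array([374., 282.])]
-0.02 [array([369., 286.]), array([374., 285.]), array([378., 283.])]
-0.01 [array([374., 288.]), array([378., 286.]), array([383., 285.])]
0 [array([378., 289.]), array([383., 288.]), array([387., 287.])]
0.01 [array([382., 291.]), array([387., 289.]), array([392., 288.])]
0.017 [array([385., 292.]), array([390., 290.]), array([395., 289.])]
side
-0.03 [array([370., 284.]), array([374., 286.]), array([377., 287.])]
-0.02 [array([374., 289.]), array([377., 291.]), array([381., 292.])]
-0.01 [array([377., 294.]), array([381., 295.]), array([384., 297.])]
0 [array([381., 299.]), array([384., 300.]), array([387., 301.])]
0.01 [array([384., 303.]), array([387., 305.]), array([391., 306.])]
0.017 [array([386., 306.]), array([390., 308.]), array([393., 309.])]
wrist
-0.03 [array([400., 438.]), array([400., 405.]), array([400., 372.])]
-0.02 [array([400., 420.]), array([400., 390.]), array([400., 358.])]
-0.01 [array([400., 405.]), array([400., 376.]), array([400., 345.])]
0 [array([400., 391.]), array([400., 363.]), array([400., 334.])]
0.01 [array([400., 378.]), array([400., 352.]), array([400., 324.])]
0.017 [array([400., 370.]), array([400., 345.]), array([400., 318.])]
```

View pics/t1.png

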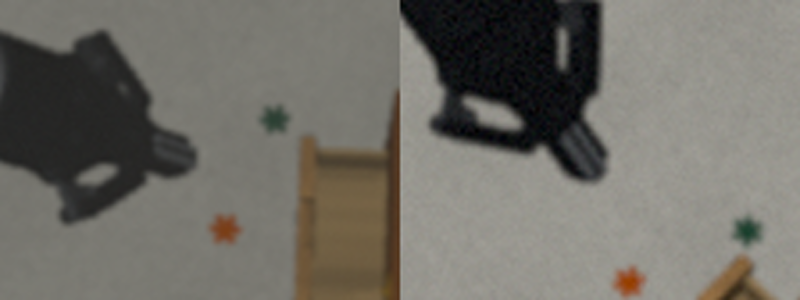

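The wrist prediction matches the chest: the drawer a notch is predicted at (403,335) and seen at (403,333). The fingertips are what's off. All three cameras put them about 21 mm behind the reported TCP instead of 17 mm ahead, so they passed through the finger notches and moved nothing. I'll use the measured tip and push beside the notch, touching down under force guard.

```bash
sed -i 's/^p=np.load.*/p=np.load("p.npy"); TR=-.021/' fit.py
python3 - <<'E'
from fit import *
tr=TR; cx=np.array([np.cos(p[2]),np.sin(p[2]),0])
def run(y,q,name):
    robot.move_to(*pose((-.107-q-.07,y,.12),45,tr))
    s=robot.line_to(pose((-.107-q-.04,y,.030),45,tr)[0],velocity=.1,f_stop=5)
    if s: print('touched on descent',robot.current_tool_pos(),pose((-.107-q-.04,y,.030),45,tr)[0]); return False
    f0=robot.current_contact_force()
    s=robot.line_to(pose((-.107-q+.02,y,.030),45,tr)[0],velocity=.05,f_stop=8)
    print('stop',s,'dF',(robot.current_contact_force()-f0).round(2),robot.current_time_s())
    grab('wrist',f'w_{name}.png')
    return True
print(run(-.0335,p[4],'b'))
E
```

```text
stop False dF [-0.09  0.45 -0.17] 15.0917
True
```

View pics/w_b.png

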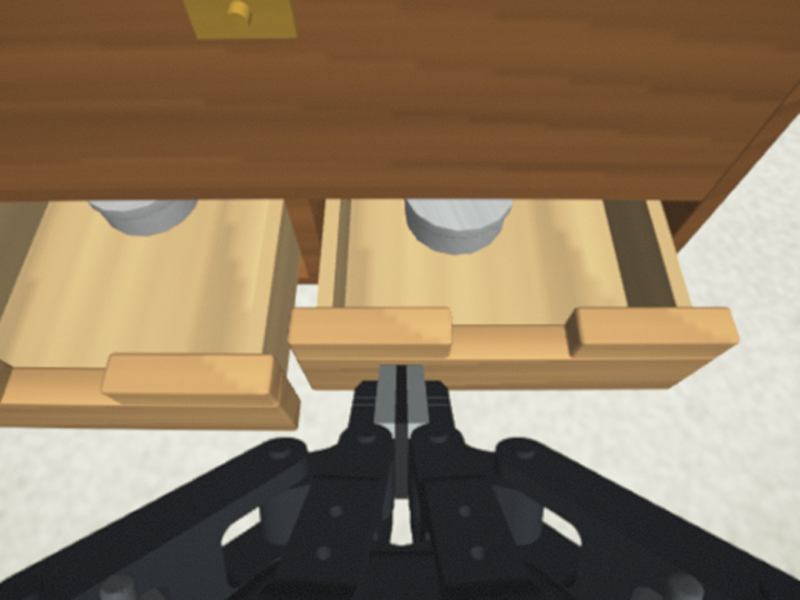

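Drawer b is moving: its front is now at row 340, ahead of drawer a's at row 375. I'll continue the push home.

Run:
```python
from fit import *
tr=TR; cx=np.array([np.cos(p[2]),np.sin(p[2]),0])
def home(y,n):
    s=robot.line_to(pose((-.107+.018,y,.030),45,tr)[0],velocity=.05,f_stop=10)
    P=robot.current_tool_pos(); h=pose((-.107,y,.03),45,tr)[0]
    print(n,s,'past home mm',((P-h)@cx*1e3).round(1),(P-h)[2],robot.current_contact_force().round(1),robot.current_time_s())
    robot.line_to(pose((-.107-.05,y,.035),45,tr)[0],velocity=.15)
    robot.line_to(pose((-.107-.12,y,.10),45,tr)[0],velocity=.25)
home(-.0335,'b')
y=.0335;q=p[3]
robot.move_to(*pose((-.107-q-.06,y,.10),45,tr))
print(robot.line_to(pose((-.107-q-.03,y,.030),45,tr)[0],velocity=.15,f_stop=5))
home(y,'a')
grab('wrist','w2.png');grab('scene','s2.png');print(robot.current_time_s())
```

```text
b True past home mm -7.9 -0.000959234526307225 [0.3 0.1 0.5] 15.9417
False
a True past home mm -7.7 -0.0007264726565823412 [-0.1 -0.4  0.2] 19.25
20.3167
```

View pics/w2.png

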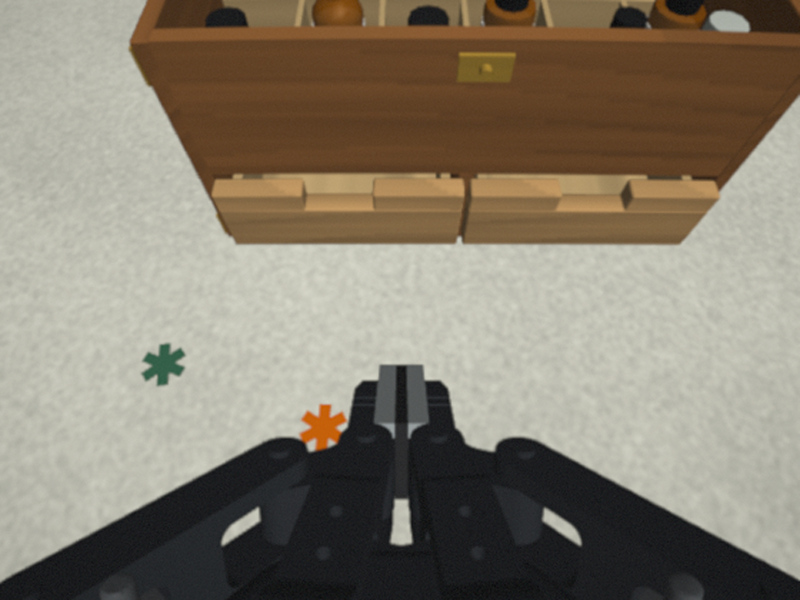

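View pics/s2.png

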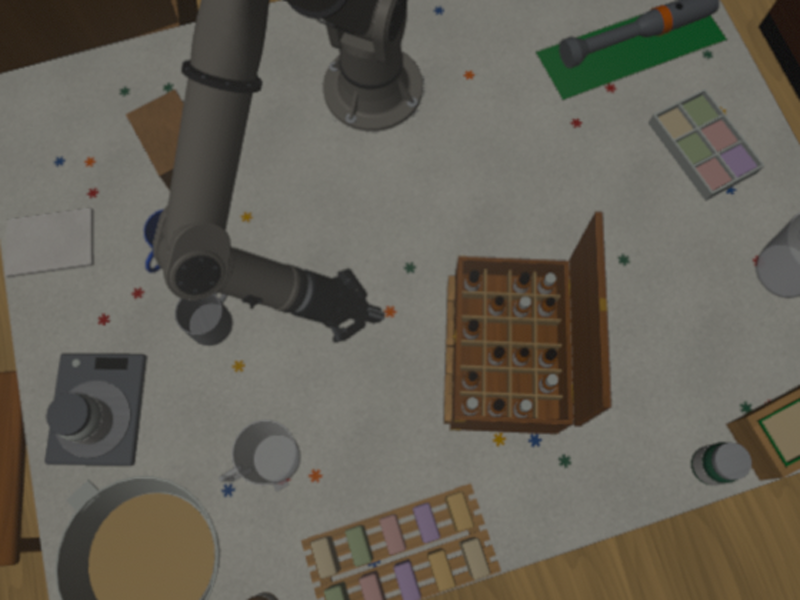

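Run:
```python
from fit import *
P=robot.current_tool_pos();r=robot.current_eef_rot();ce=ext('wrist',P,r)
for v in((-.107,.1315,.0535),(-.107,-.1315,.0535),(-.107,0,.0535),(-.095,0,.0535),(-.095,0,.056),(-.095,.14,.132),(-.107,0,.0085)):
    print(v,(proj(ce,cpt(p,v))*800/560).round(1))
im=cv2.imread('pics/w2.png')[130:260,180:520]; cv2.imwrite('pics/w2c.png',cv2.resize(im,(800,306),interpolation=cv2.INTER_CUBIC))
tr=TR
def chk(n,v,t,f=0):
    q=robot.inverse_kinematics(*pose(v,t,tr,f)); print(n,v,t,f,pose(v,t,tr,f)[0].round(3),None if q is None else np.round(q,0))
for t in(0,-10,-15):
    chk('up',(.0,.19,.36),t);chk('lidapp',(.18,.2,.31),t); chk('beh',(.15,.09,.31),t); chk('mid',(-.03,.09,.28),t); chk('end',(-.08,.09,.144),t); chk('end0',(-.08,.09,.144),0)
```

```text
(-0.107, 0.1315, 0.0535) [211.3 194.2]
(-0.107, -0.1315, 0.0535) [725.8 195.5]
(-0.107, 0, 0.0535) [470.5 193.6]
(-0.095, 0, 0.0535) [469.  175.4]
(-0.095, 0, 0.056) [469.6 172.1]
(-0.095, 0.14, 0.132) [129.2  39.3]
(-0.107, 0, 0.0085) [461.3 243.7]
up (0.0, 0.19, 0.36) 0 0 [0.438 0.134 0.339] [  5.   6. -27.  84.   3.  90. -41.]
lidapp (0.18, 0.2, 0.31) 0 0 [0.488 0.307 0.289] [ -1.  27. -52.  72.  21.  91. -69.]
beh (0.15, 0.09, 0.31) 0 0 [0.582 0.242 0.289] [ -9.  29. -27.  62.  13.  91. -52.]
mid (-0.03, 0.09, 0.28) 0 0 [0.522 0.073 0.259] [  5.  15. -19.  84.   5.  81. -34.]
end (-0.08, 0.09, 0.144) 0 0 [0.505 0.026 0.123] [  1.  17.  -7. 101.   2.  62. -26.]
end0 (-0.08, 0.09, 0.144) 0 0 [0.505 0.026 0.123] [  1.  17.  -7. 101.   2.  62. -26.]
up (0.0, 0.19, 0.36) -10 0 [0.437 0.131 0.339] [  3.  12. -35.  79.  14.  99. -50.]
lidapp (0.18, 0.2, 0.31) -10 0 [0.487 0.304 0.289] [ -9.  35. -54.  63.  30. 104. -74.]
beh (0.15, 0.09, 0.31) -10 0 [0.581 0.239 0.289] [-13.  36. -32.  53.  24. 103. -57.]
mid (-0.03, 0.09, 0.28) -10 0 [0.521 0.069 0.259] [ -1.  19. -20.  80.  14.  88. -41.]
end (-0.08, 0.09, 0.144) -10 0 [0.504 0.022 0.123] [  0.  21. -15.  97.  14.  69. -39.]
end0 (-0.08, 0.09, 0.144) 0 0 [0.505 0.026 0.123] [  1.  17.  -7. 101.   2.  62. -26.]
up (0.0, 0.19, 0.36) -15 0 [0.436 0.129 0.34 ] [  3.  16. -40.  77.  19. 103. -54.]
lidapp (0.18, 0.2, 0.31) -15 0 [0.487 0.302 0.29 ] [-12.  39. -55.  59.  34. 110. -76.]
beh (0.15, 0.09, 0.31) -15 0 [0.58  0.237 0.29 ] [-16.  39. -32.  49.  28. 109. -57.]
mid (-0.03, 0.09, 0.28) -15 0 [0.52  0.068 0.26 ] [ -3.  22. -22.  78.  19.  92. -44.]
end (-0.08, 0.09, 0.144) -15 0 [0.504 0.02  0.124] [  3.  24. -22.  95.  21.  74. -46.]
end0 (-0.08, 0.09, 0.144) 0 0 [0.505 0.026 0.123] [  1.  17.  -7. 101.   2.  62. -26.]
```

View pics/w2c.png

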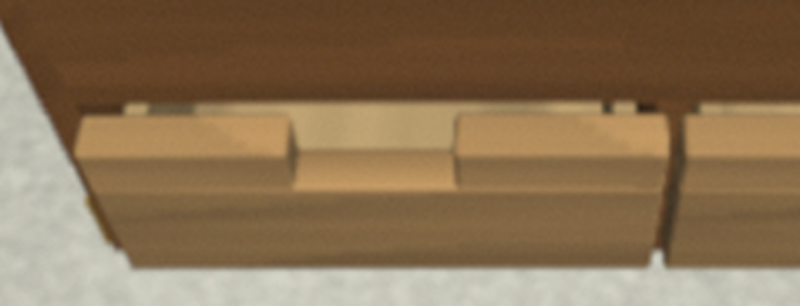

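Run:
```python
from fit import *
tr=TR; cx=np.array([np.cos(p[2]),np.sin(p[2]),0])
def home(y,n):
    robot.line_to(pose((-.107-.03,y,.030),45,tr)[0],velocity=.25)
    s=robot.line_to(pose((-.107+.018,y,.030),45,tr)[0],velocity=.035,f_stop=18)
    P=robot.current_tool_pos(); h=pose((-.107,y,.03),45,tr)[0]
    print(n,s,'past home mm',((P-h)@cx*1e3).round(1),robot.current_contact_force().round(1))
    robot.pause(.15)
    robot.line_to(pose((-.107-.035,y,.032),45,tr)[0],velocity=.1)
home(.0335,'a')
robot.line_to(pose((-.107-.035,-.0335,.032),45,tr)[0],velocity=.2)
home(-.0335,'b')
robot.line_to(pose((-.107-.12,0,.12),45,tr)[0],velocity=.25)
grab('wrist','w3.png');print(robot.current_time_s())
im=cv2.imread('pics/w3.png'); cv2.imwrite('pics/w3c.png',cv2.resize(im[100:300,180:680],(800,320),interpolation=cv2.INTER_CUBIC))
P=robot.current_tool_pos();r=robot.current_eef_rot();ce=ext('wrist',P,r)
for v in((-.107,0,.0535),(-.095,0,.0535),(-.095,0,.056)): print(v,(proj(ce,cpt(p,v))*800/560-[180,100])*1.6)
```

```text
a True past home mm -7.9 [ 0.2 -0.3  0.8]
b True past home mm -8.2 [-0.6 -0.2 -0.3]
25.125
(-0.107, 0, 0.0535) [354.4589802  183.01858354]
(-0.095, 0, 0.0535) [354.34018388 154.71980015]
(-0.095, 0, 0.056) [354.32598355 150.07222373]
```

View pics/w3c.png

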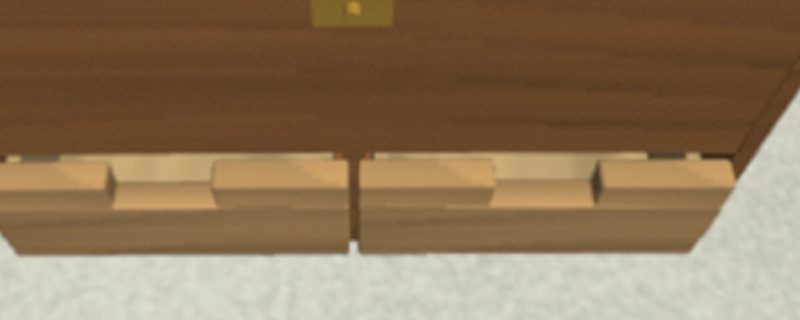

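Both drawers stopped firmly at the same place as before, now under 18 N, and the fronts are level against the wall at rows 155-160 of the crop. They are home. Next is the lid.

Run:
```python
from fit import *
tr=TR
def L(v,vel=.2,f=None): return robot.line_to(*pose(v,0,tr),velocity=vel,f_stop=f)
robot.move_to(*pose((-.2,.12,.34),20,tr))
robot.move_to(*pose((-.02,.23,.36),0,tr))
print(robot.current_time_s(),robot.current_tool_pos())
L((.19,.23,.318),.25); L((.19,.10,.318),.2)
print(robot.current_time_s(),robot.current_contact_force().round(2))
grab('side','d4.png');grab('scene','s4.png');grab('wrist','w4.png')
P=robot.current_tool_pos()+[0,0,.021]
for c in('side','scene'): print(c,proj(ext(c),P)*800/560)
```

```text
27.0 [0.39405136 0.12656874 0.33741146]
28.8083 [-0.29 -0.29 -0.19]
side [651.81644222 461.87104076]
scene [661.70855182 243.04810546]
```

View pics/d4.png

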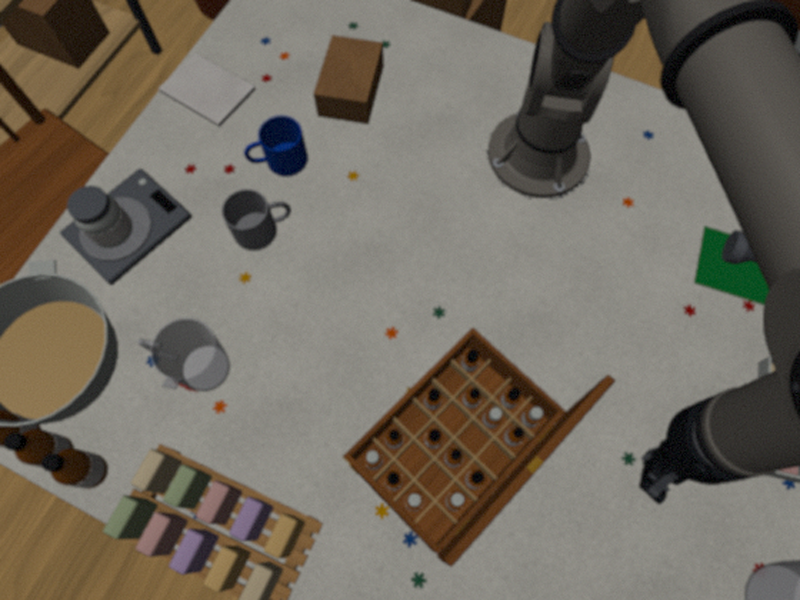

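View pics/s4.png

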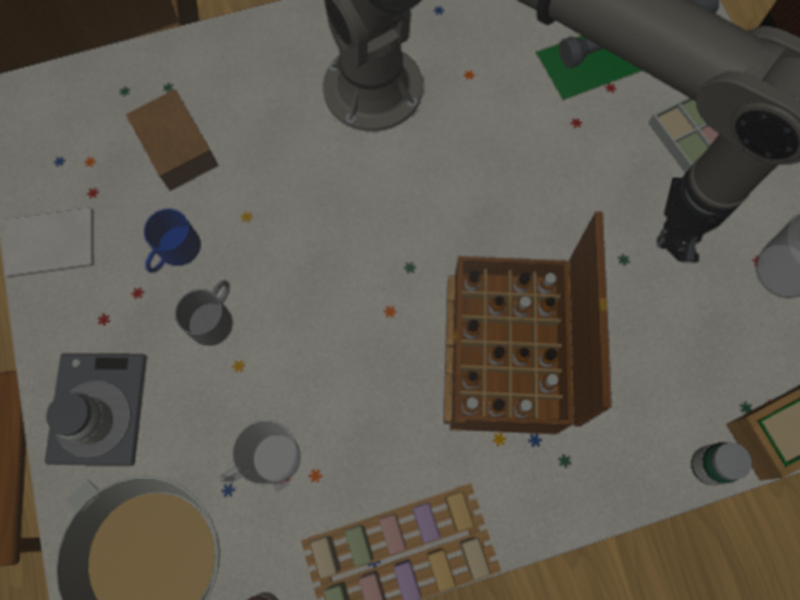

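View pics/w4.png

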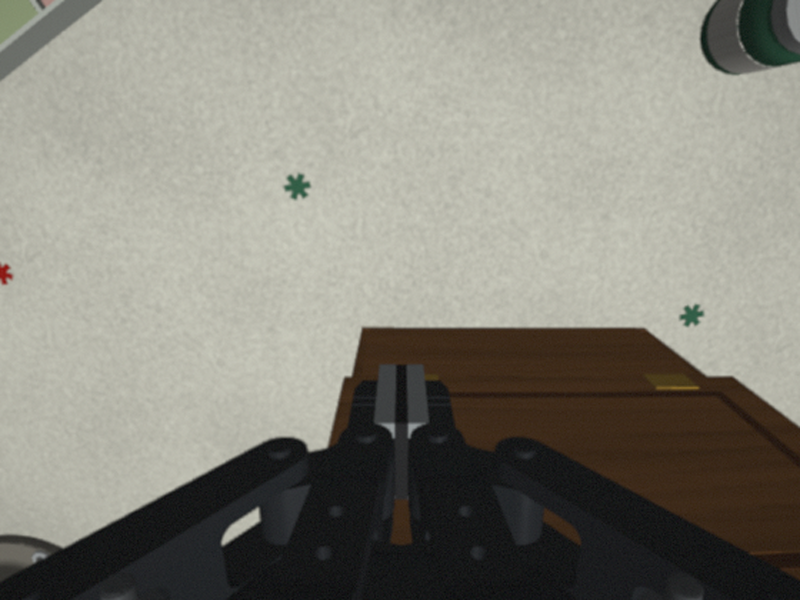

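Run:
```python
from fit import *
P=robot.current_tool_pos();r=robot.current_eef_rot();print(P,r,pose((.19,.10,.318),0,TR),robot.current_joint_positions().round(1),robot.current_finger_gap())
M=R.from_euler('xyz',r,degrees=True).as_matrix()
for c in('side','scene','wrist'):
    ce=ext(c,P,r); print(c,[(s,(proj(ce,P+M[:,2]*s)*800/560).round()) for s in(-.04,-.021,0,.017)])
    print('lid edge out ±, hinge ±',[(proj(ce,lidpt(p,rr,y,t))*800/560).round().tolist() for rr,y,t in((.198,.143,.012),(.198,-.143,.012),(.198,.143,0),(0,.143,.012),(0,-.143,.012))])
```

```text
[0.58463816 0.28462244 0.29784415] [ 1.79999030e+02 -5.33851391e-02  7.06721623e+01] (array([0.58597429, 0.2834497 , 0.297     ]), array([180.       ,   0.       ,  70.5340046])) [-15.9  30.9 -21.9  57.1  11.   93.7 -53.5] 0.00013696669703342054
side [(-0.04, array([659., 460.])), (-0.021, array([652., 462.])), (0, array([645., 464.])), (0.017, array([639., 466.]))]
lid edge out ±, hinge ± [[616.0, 381.0], [451.0, 569.0], [608.0, 375.0], [574.0, 416.0], [442.0, 564.0]]
scene [(-0.04, array([666., 238.])), (-0.021, array([662., 243.])), (0, array([657., 248.])), (0.017, array([653., 252.]))]
lid edge out ±, hinge ± [[601.0, 211.0], [611.0, 408.0], [593.0, 211.0], [575.0, 259.0], [580.0, 427.0]]
wrist [(-0.04, array([400., 425.])), (-0.021, array([400., 392.])), (0, array([400., 364.])), (0.017, array([400., 345.]))]
lid edge out ±, hinge ± [[282.0, 634.0], [1036.0, 606.0], [285.0, 657.0], [343.0, 374.0], [733.0, 373.0]]
```

```bash
cat > tri.py <<'E'
from fit import *
def tri(a,b):
    def f(X): return np.r_[proj(ext('scene'),X)-np.array(a)*.7, proj(ext('side'),X)-np.array(b)*.7]
    r=least_squares(f,[.55,.1,.2]); return r.x,r.cost
E
python3 - <<'E'
from tri import *
ims=[cv2.imread('pics/s4.png')[170:280,630:770],cv2.imread('pics/d4.png')[400:510,600:740]]
cv2.imwrite('pics/t4.png',np.hstack([cv2.resize(i,(400,314),interpolation=cv2.INTER_CUBIC) for i in ims]))
print('now',tri((688,258),(655,497)))
print('earlier (tool .4804,-.1121,.1606)',tri((378,284),(381,289)))
E
```

```text
now (array([0.63698669, 0.27248579, 0.3950846 ]), np.float64(0.6530657112643662))
earlier (tool .4804,-.1121,.1606) (array([ 0.4781329 , -0.11869826,  0.18753063]), np.float64(1.1769139018447574))
```

View pics/t4.png

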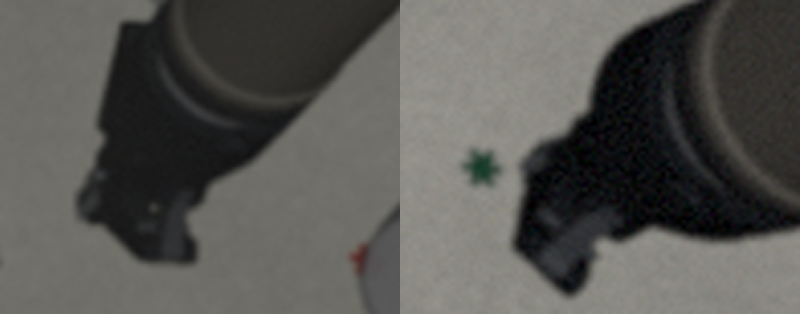

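The earlier tip estimate (about 21 mm behind TCP) still holds: with the tool tilted 45°, the contact point matched the front corner of that tip. In the new side and scene views the tip is hidden by the knuckles. In the wrist view the lid's hinge line shows at row 378 against 374 predicted. I'll push the lid round its arc.

```bash
cat > lid.py <<'E'
from fit import *
def tp(th,g=0,r=.183,y=.10):
    return (.095-r*np.cos(th)+(.012+g)*np.sin(th)+.011, y, .132+r*np.sin(th)+(.012+g)*np.cos(th))
def L(v,vel,f): return robot.line_to(*pose(v,0,TR),velocity=vel,f_stop=f)
E
python3 - <<'E'
from lid import *
for th in np.arange(1.6,-.01,-.2):
    if robot.inverse_kinematics(*pose(tp(th),0,TR)) is None: print('noik',th)
f0=robot.current_contact_force()
print(L(tp(1.58,.006),.15,10))
for th in(1.45,1.3,1.15,1.0):
    s=L(tp(th),.08,15)
    P=robot.current_tool_pos(); print(th,s,(P-pose(tp(th),0,TR)[0]).round(4),(robot.current_contact_force()-f0).round(1),robot.current_time_s())
    if s: break
grab('scene','s5.png');grab('side','d5.png')
E
```

```text
False
1.45 False [ 0.0002 -0.0009  0.0001] [ 0.6 -0.1  0.7] 30.0667
1.3 False [-0.0002 -0.0011 -0.0002] [0.9 0.4 0.2] 30.5583
1.15 False [-0.0001 -0.0008 -0.0002] [ 1.  -0.2  1.1] 31.05
1.0 False [-0.0001 -0.0006 -0.0002] [0.4 1.3 1.5] 31.5417
```

View pics/s5.png

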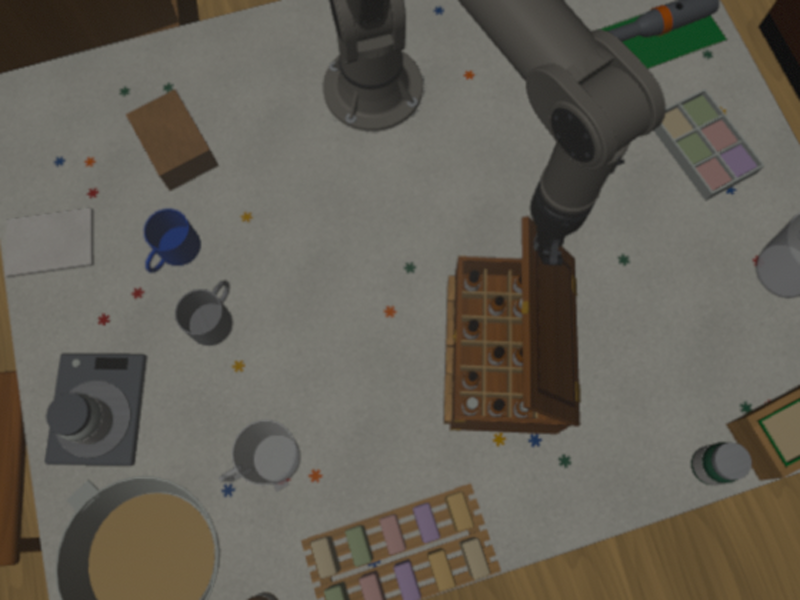

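View pics/d5.png

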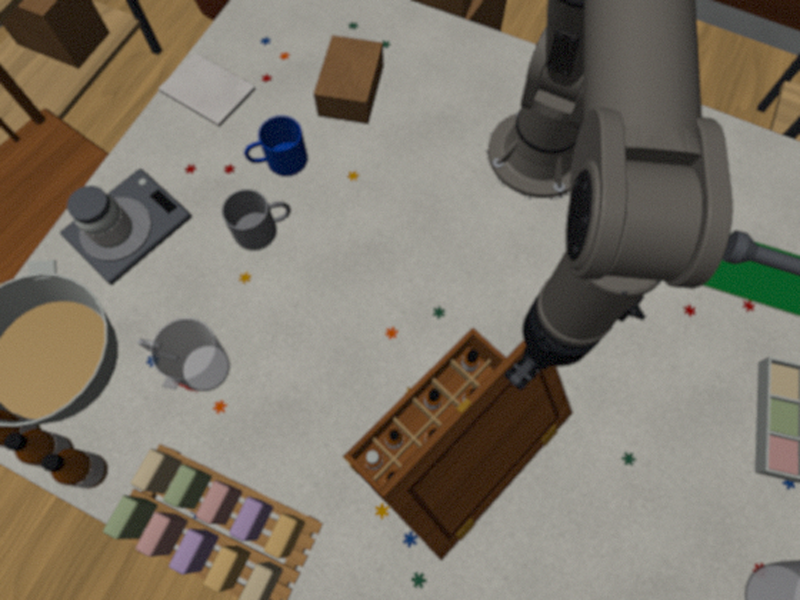

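The lid is swinging down with the fingertips on its outer face; its free edge is at about column 525 in the scene view. I'll carry on to shut.

Run:
```python
from lid import *
for th in(.85,.7,.55,.4,.27,.15,.06):
    s=L(tp(th),.07,15)
    if s: print('stop',th);break
f0=robot.current_contact_force()
s=L(tp(0,-.012),.025,20)
P=robot.current_tool_pos(); print(s,'tip z',P[2]+.021*1,(robot.current_contact_force()-f0).round(1),robot.current_time_s())
robot.pause(.15)
v=list(tp(0)); v[2]+=.12
L(v,.15,None)
robot.move_to(*pose((-.2,.12,.30),20,TR))
grab('scene','s6.png');grab('side','d6.png');grab('wrist','w6.png'); print(robot.current_time_s())
```

```text
True tip z 0.14542091245047495 [0.  1.2 5.3] 35.7
37.5917
```

View pics/w6.png

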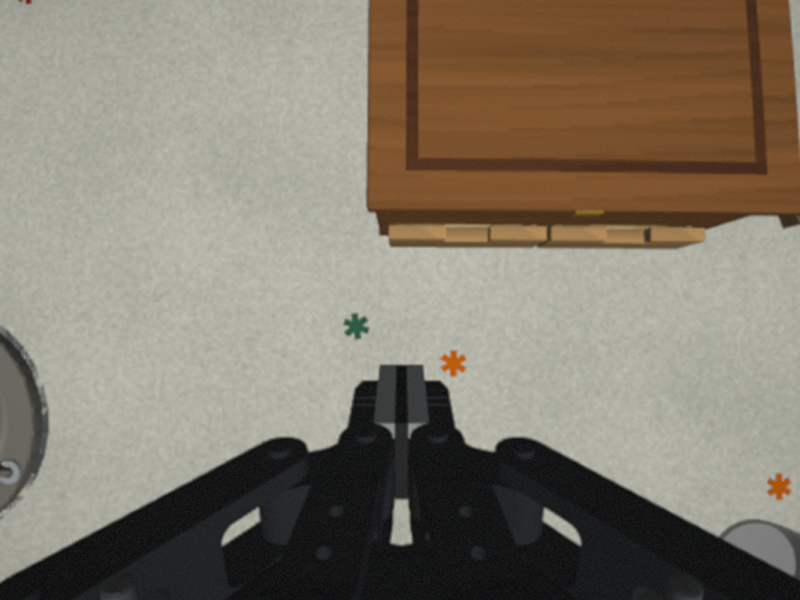

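View pics/d6.png

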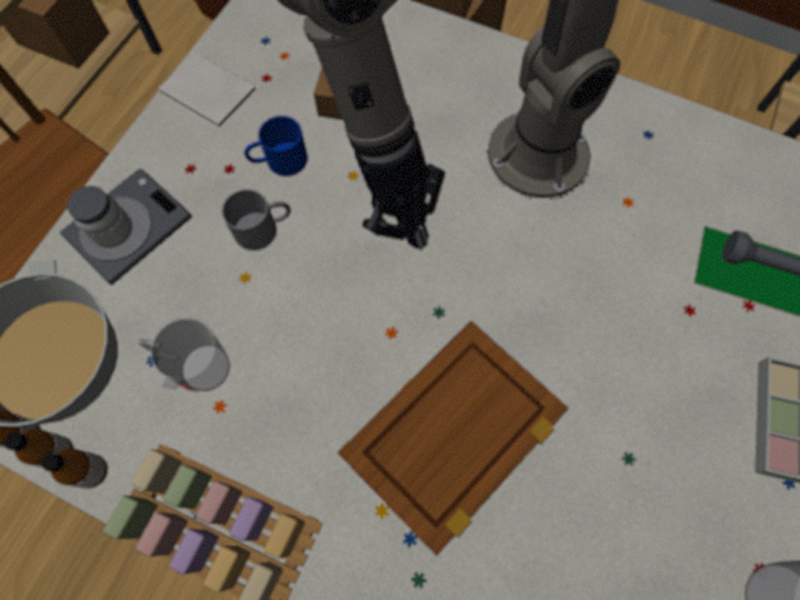

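View pics/s6.png

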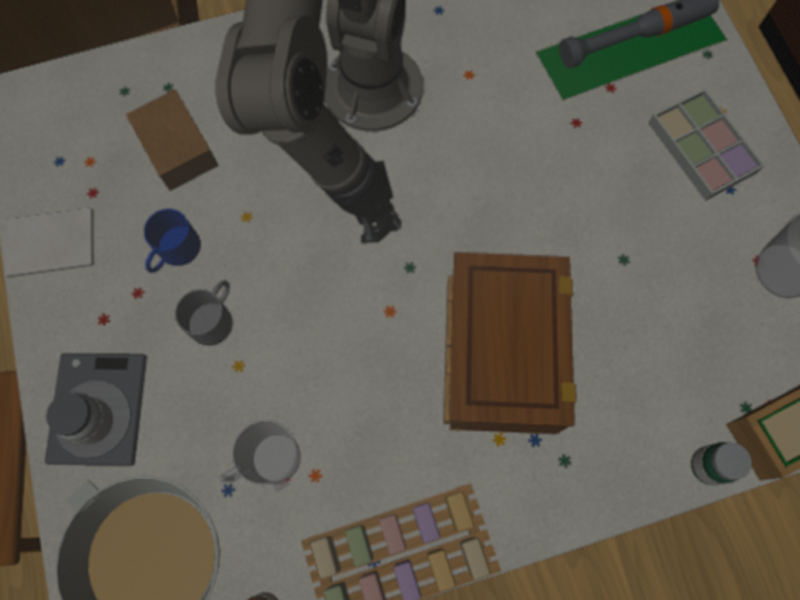

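Run:
```python
from lid import *
P=robot.current_tool_pos();r=robot.current_eef_rot()
for a in(0,.035,.07):
    p[5]=a
    for c in('wrist','side','scene'):
        print(a,c,[(proj(ext(c,P,r),lidpt(p,.198,y,.012))*800/560).round(1).tolist() for y in(.143,-.143)])
robot.move_to(*pose((-.23,.0,.115),50,TR))
grab('wrist','w7.png'); print(robot.current_time_s())
P=robot.current_tool_pos();r=robot.current_eef_rot()
for a in(0,.035,.07):
    p[5]=a; print(a,[(proj(ext('wrist',P,r),x)*800/560).round(1).tolist() for x in (lidpt(p,.198,0,.012),lidpt(p,.198,0,0),cpt(p,(-.095,0,.132)),cpt(p,(-.107,.0,.0535)))])
```

```text
0 wrist [[365.7, 206.9], [804.7, 211.2]]
0 side [[470.7, 320.6], [336.0, 453.7]]
0 scene [[452.7, 251.7], [448.6, 420.8]]
0.035 wrist [[364.9, 203.5], [813.1, 208.0]]
0.035 side [[471.5, 319.3], [335.8, 453.4]]
0.035 scene [[453.3, 250.2], [449.2, 420.2]]
0.07 wrist [[364.1, 199.5], [821.7, 204.3]]
0.07 side [[472.4, 318.1], [335.7, 453.1]]
0.07 scene [[454.0, 248.7], [450.0, 419.6]]
38.55
0 [[399.2, 77.8], [399.2, 103.1], [399.3, 91.7], [398.9, 230.2]]
0.035 [[399.3, 61.4], [399.2, 88.6], [399.3, 91.7], [398.9, 230.2]]
0.07 [[399.3, 43.8], [399.3, 73.0], [399.3, 91.7], [398.9, 230.2]]
```

View pics/w7.png

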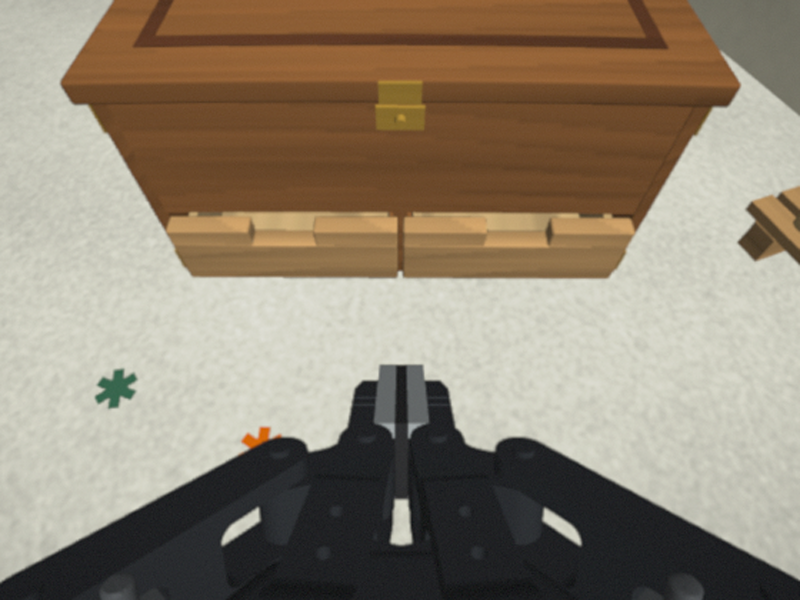

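The lid's edge rows are 82 (top) and 104 (bottom), against 78 and 103 predicted for shut; at 0.035 rad they would be 61 and 89. The lid is shut and both drawer fronts are flush, so I'm handing in.

Run:
```python
from h import *
print(robot.current_contact_force().round(2)); workorder.close_job(); print(robot.current_time_s())
```

```text
[0.33 0.62 0.95]
the job is handed in; nothing more can be done
the job is handed in; nothing more can be done
```

The chest is closed: I pushed both drawers home and the lid shut with the closed fingertips, and handed the job in with the arm clear at about 39 s of the 64 s allowed.

**First push missed:** my first try on the drawers moved nothing. The pictures put the closed fingertips about 21 mm behind the reported TCP, while `robot.tip_reach` says 17 mm ahead. The fingers had passed through the finger notches. I corrected for this and pushed beside the notches instead.

**Drawers:** each stopped against the end at the same place twice, to within 0.3 mm, the second time under an 18 N limit. In the close views the gap behind the fronts measured 1–2 mm larger than my fit predicts for home. That is about the fit's accuracy and within the 4 mm limit.

**Lid:** it stopped hard on the chest at 20 N. In the last wrist view its edge sat at picture rows 82 and 104. Fully shut should give 78 and 103, and the 0.035 rad limit would give 61 and 89.

**Mug and jug:** the mug and jug look unmoved in the side and scene pictures.

**Not seen at the end:** the bottles were in their cells before the lid covered them, and the tins were lying in their drawers when last seen. I could not check either after closing.

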